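Set the slicer to its thickness gauge with the inner knob

TASK

Set the mushroom slicer to the thickness of its steel setting gauge: stand the gauge upright on the deck in the slot between the spring pad and the fence and let go of it, then turn only the small inner knob clockwise until the pad holds the gauge snugly against the fence (about 10 N, never more than 25 N). Do not drag the big outer ring round with it, leave the bowl of mushrooms beside the slicer and the brush in front of it where they are, and finish with the hand clear.

Things in the scene. Friction and masses are not known exactly. Their poses are not given: they have to be found in the camera images.
- slicer: White bench slicer, fixed, place and yaw vary. Origin on the table, z up; mm in its frame: deck x -80 to 150, y -125 to 125, top 20 above the table. Control box with the concentric knobs: x -55 to 55, y 30 to 120, top 90. Housing along the far edge: x 85 to 145, top 105. The slot runs along x on the -y half, between the spring pad (+y side) and the fence (-y side).
- slot (a point): Point on the deck surface, 20 mm above the table, in the slot, at slicer x 0, y -57.5; axes as the slicer. The spring pad's face starts 12.5 mm away on its +y side. The steel fence on its -y side, 70 mm long, top 46 mm above the table, is parallel to the pad but bolted in slotted holes: its face lies anywhere from 12.5 to 20.5 mm from this point and is not measured.
- pad: Steel spring pad, a plate 60 mm long (x), 6 mm thick, from 22 to 46 mm above the table; it faces the fence. Origin: at the start the same as the slicer's; it moves to slicer -y with the pad. It is backed by a spring of 8 N/mm.
- gauge_centre (a point): Centre of the loose steel setting gauge, about 200 g, 62 mm high, standing left or right of the slicer; axes of the gauge, z up, the point 31 mm above its underside. Foot 50 (x) by 20 (y, the gauged thickness) by 28 mm high; on it a flat tab to hold, 30 (x) by 12 (y) by 34 mm high. In the slot the 20 mm goes across: gauge x along slicer x, either way round.
- knob_top (a point): Centre of the flat top of the small inner knob, on the pair's vertical axis, at slicer x 0, y 75, 127 mm above the table. A ribbed aluminium cylinder 26 mm across, 21 mm high, its underside 1 mm above the outer ring's top.
- inner_knob (a joint): Inner knob's angle in rad: 0 at the start (its stop), growing clockwise seen from above, to 2.4. Each rad moves the pad 10 mm. It takes 0.2 Nm to turn (0.03 to 0.1 is felt when pausing between small steps), stays where left, and may slip in a grip under 50 N. Sliding the gauge adds 0.01 to 0.03 Nm; once it is nipped, each 0.1 rad adds about 8 N of hold and 0.08 Nm.
- ring_lug (a point): Top of the small lug on the rim of the outer ring, 34 mm from the common axis; the ring is 60 mm across, 13 mm high, its top 105 mm above the table, aluminium like the knob. It turns very easily (0.02 Nm) and its starting angle varies; it must stay as found.
- bowl_a: Green plastic bowl of brown mushrooms, 110 mm across and about 75 mm high over all, loose; origin at the centre of its underside. It stands beside the slicer, on the side away from the gauge.
- brush: Brush lying on the table in front of the slicer; origin under its middle.

How it is judged:
By the outcome, as a careful person would: the job done as asked, in the order asked, and still so for the second after the job is handed in, with the robot touching nothing.
It also fails if it takes over 72 s, if anything falls off the work surface, if the arm or the gripper's body presses on something with over 40 N, if the wrist force passes 120 N, or if a joint passes its speed limit or range.

ROBOT

A 7-joint arm with a two-finger parallel gripper is mounted at the origin on the work surface. World frame = base frame: x ahead of the robot, y to its left, z up, the work surface at z = 0. Lengths are in m, angles in rad, forces in N, time in s.
With the tool pointing down it reaches from about 0.4 to 0.875 m from the base axis. Payload 19.3 kg.
Tool frame: the origin (TCP) lies midway between the tips of the shut fingers; the grasp point (between the pads) lies 19 mm behind it; z points along the fingers, y is the line along which they close (so a half turn about z gives the same grasp; the last joint's range is limited). The gripper opens to 85 mm and grips with 20 to 120 N. Pads are 22 mm wide; open, the fingers measure 114 mm over their backs; the gripper's body (76 mm by 85 mm) begins 54 mm behind the grasp point. The pads swing forward as they close: fully open they stand 13 mm farther back than shut.
Start: joints at [-1.277, 0.521, -0.036, 1.599, 0.021, 1.021, -0.113], TCP at [0.222, 0.584, 0.231] pointing down, gripper open.
Joint ranges: [-2.91, 2.91], [-0.3, 2.13], [-1.5, 1.42], [0.17, 2.43], [-1.26, 4.41], [0.16, 1.93], [-2.52, 2.52]. Speed limits (rad/s): [1.89, 1.89, 2.39, 2.39, 3.01, 3.01, 3.01].

INTERFACE

Orientations are given as a unit quaternion [w, x, y, z].
In Python, from bench import r gives the robot as it stands. The module is installed in compiled form; this text tells all that it offers.
- The arm moves only by the tool arm_command, never from a script. Its argument "series" is a list of rows, each a list of 7 numbers: the shift along the tool's x, y, z in m, then the turn, a rotation vector about the tool's x, y, z in rad, then the opening in per cent of the stroke, from 0 (shut) to 100 (fully open). In form: [[tx, ty, tz, wx, wy, wz, grip], ...]. A call has 1 to 8 rows; each row shifts and turns the commanded pose from where the row before left it, along the tool's axes as they then stand; what a row does not reach is not made up. A row lasts 1/8 s, in which the tool goes at most 62.5 mm and 10.7 degrees, less where a joint would pass 70% of its speed; a pose out of reach is approached as far as the arm can. A call with a gripper value outside its range is refused whole. The fingers move at their own pace and stop on an object; "force" is the grip in N (left out, the last holds). Time passes only in rows, so rows that do not move let the fingers close. It gives the time, the measured TCP pose, the force, the opening and the grip force at its end, in the units of the state.
- r.get_obs(): the state, without advancing time (a new reading comes with each control period).
- r.capture(name): name is "scene" or "top"; returns a dict with "img" (420x560x3 uint8, blue, green, red), "z_map" (420x560 float32, m along the optical axis (not along the pixel's ray), 0 where there is no reading), "fx", "fy", "cx", "cy" (pixels), "rvec" (rotation vector, rad) and "tvec" (3), from world to camera coordinates, as OpenCV has them. Camera axes: x right, y down, z forward; pixel columns grow to the right and rows downward; lengths in m; the calibration is good to about 2 mm. A picture is of the moment at which its call begins.
- r.job_done(): hands the job in; it is judged then, once.
The state is a dict: "time_s": time; "q": joint angles; "joint_velocities": joint speeds; "tau": joint torques, N m; "tcp_pos": TCP position; "tool_rot": TCP orientation; "wrist_force": force on the tool from outside, world axes, zero at the start; "torque": the same for the moment, N m; "finger_gap": opening from 0.0 (shut) to 1.0 (fully open); "grasp_force": force on a finger pad.
Only numpy, scipy, OpenCV 4.12 (cv2) and the standard library are available. Lean on these libraries where they do the work, as an engineer would, in place of code of your own. Each camera call takes 0.05 s, during which the arm holds its last target. There are 200 camera calls.

## Working session

There is one attempt and no reset: what is moved stays moved. The work goes in short steps, Python scripts to look and compute and a tool call to move; the robot and the scene stay as the last step left them, time stands still between calls to the robot, and variables do not carry over. Pictures are saved under pics/ and viewed, at most 10 in all, crops included, and the job is handed in when it is done.

Besides the shell and the picture viewer there is one more tool, called as name(argument=value, ...), one argument or row to a line, values as JSON. arm_command: Moves the arm, as the interface text tells. Its arguments: {"type":"object","properties":{"series":{"type":"array"},"force":{"type":"number"}},"required":["series"]}

```bash
mkdir -p pics; cat > h.py <<'E'
import numpy as np, cv2
from bench import r
def cam(n):
    c=r.capture(n); R=cv2.Rodrigues(np.array(c["rvec"],float))[0]; t=np.array(c["tvec"],float).ravel()
    return c,R,t
def cloud(c,R,t):
    z=c["z_map"]; v,u=np.indices(z.shape)
    P=np.stack([(u-c["cx"])/c["fx"]*z,(v-c["cy"])/c["fy"]*z,z],-1)
    W=(P-t)@R; W[z==0]=np.nan
    return W
def ray(c,R,t,u,v,h):
    d=R.T@np.array([(u-c["cx"])/c["fx"],(v-c["cy"])/c["fy"],1]); o=-R.T@t
    return o+d*(h-o[2])/d[2]
E
python3 - <<'E'
from h import *
o=r.get_obs(); print(o)
for n in("scene","top"):
    c,R,t=cam(n); cv2.imwrite(f"pics/{n}0.png",c["img"]); print(n,-R.T@t,R.tolist(),c["fx"],c["cx"],c["cy"],(c["z_map"]>0).mean())
    np.savez(f"{n}0.npz",W=cloud(c,R,t),img=c["img"])
E
```

```text
{'time_s': 0.0, 'q': array([-1.27716886,  0.52202136, -0.03629151,  1.5999861 ,  0.02118311,
        1.02110716, -0.11281963]), 'joint_velocities': array([-0.00038567,  0.00214055, -0.00080401, -0.00050961, -0.00200663,
        0.00012534,  0.00138516]), 'tau': array([-1.18790253e-03, -9.27102542e+01,  1.97913609e+00, -3.69943357e+01,
        1.77263212e-02,  7.96428969e-03, -1.37934447e-05]), 'tcp_pos': array([0.22234004, 0.58375984, 0.2307294 ]), 'tool_rot': array([-6.09948921e-05,  1.80946430e-01,  9.83492789e-01, -5.65516780e-04]), 'wrist_force': array([-0.76568899,  0.2169928 , -0.30424815]), 'torque': array([-0.01290159,  0.02892934,  0.04990441]), 'grasp_force': 0.0, 'finger_gap': 1.003258055984626}
scene [1.01315559 0.42540015 1.08944367] [[-0.6279286158792698, 0.7782707050299615, 0.0006025380575615524], [0.6380317502465818, 0.5152232874377147, -0.572241600863794], [-0.445669315790562, -0.3589424379674837, -0.8200848658454388]] 497.60859671803337 277.5557016453625 212.4816924541568 0.9961267006802721
top [0.3889326  0.01366315 0.88091941] [[-0.011488786021721986, -0.9998743819267774, -0.010919164908216483], [-0.9916932071601433, 0.01279248040726999, -0.12798802802394976], [0.1281116336176259, 0.009358034600030332, -0.9917156026403173]] 411.17617758232 277.4696236331479 204.15450934371654 0.9962074829931973
```

View pics/scene0.png

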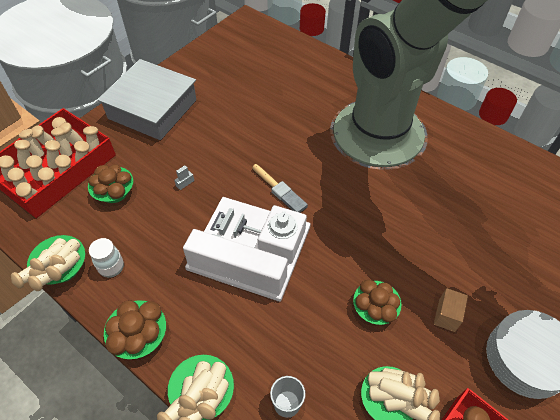

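View pics/top0.png

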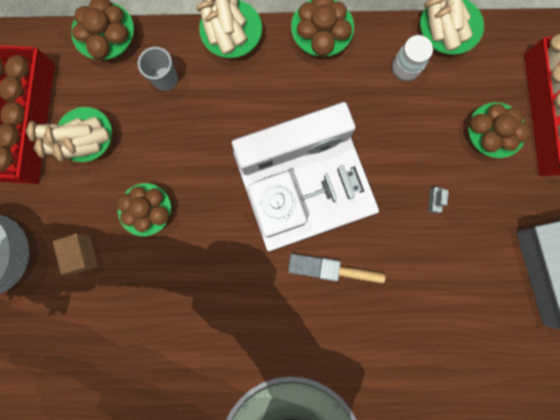

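The scene view shows the slicer (about 250,245), the gauge (183,177), the brush (280,188) and bowl_a (377,302). The top view shows the knobs (278,203), pad and fence (328,188 / 350,181), gauge (438,199), brush (335,268) and bowl_a (145,208).

```bash
python3 - <<'E'
from h import *
for n,(u0,u1,v0,v1),(gu0,gu1,gv0,gv1) in(("scene",(180,315,190,300),(168,198,160,194)),("top",(225,385,95,255),(422,455,180,218))):
    d=np.load(n+"0.npz"); W=d["W"]; im=d["img"]
    S=W[v0:v1,u0:u1].reshape(-1,3); S=S[~np.isnan(S[:,2])]
    print(n,"table z",np.nanmedian(W[v0-20:v0,u0:u1,2]))
    for nm,a,b in(("knob",.121,.133),("ring",.1,.11),("hous/ring",.099,.111),("box",.085,.095),("fence/pad",.04,.05),("deck",.015,.025)):
        p=S[(S[:,2]>a)&(S[:,2]<b)]
        if len(p)<5: print(nm,len(p));continue
        rc=cv2.minAreaRect((p[:,:2]*1000).astype(np.float32))
        print(nm,len(p),np.median(p,0).round(4),np.round(rc[0],1),np.round(rc[1],1),round(rc[2],1))
    G=W[gv0:gv1,gu0:gu1].reshape(-1,3)
    for a,b in((.008,.024),(.024,.032),(.056,.068)):
        p=G[(G[:,2]>a)&(G[:,2]<b)]
        if len(p)>4:
            rc=cv2.minAreaRect((p[:,:2]*1000).astype(np.float32)); print("gauge",a,len(p),p.mean(0).round(4),np.round(rc[0],1),np.round(rc[1],1),round(rc[2],1))
s=cv2.imread("pics/scene0.png");t=cv2.imread("pics/top0.png")
a=cv2.resize(s[160:300,165:315],None,fx=2.6,fy=2.6,interpolation=cv2.INTER_CUBIC)
b=cv2.resize(t[120:260,230:460],None,fx=1.74,fy=2.6,interpolation=cv2.INTER_CUBIC)
cv2.imwrite("pics/z0.png",np.hstack([a,b]))
print(a.shape,b.shape)
E
```

```text
scene table z 0.0008361209513173228
knob 94 [0.4955 0.0217 0.1265] [494.2  20.7] [25.8 24.5] 51.5
ring 2635 [0.6227 0.0029 0.1049] [571.3 -31.2] [181.2 238.9] 19.0
hous/ring 2699 [0.6229 0.0034 0.1049] [571.3 -31.2] [181.2 238.9] 19.0
box 1103 [0.5236 0.0291 0.0899] [561.2 -33. ] [201.3 236.6] 19.0
fence/pad 445 [ 0.5559 -0.076   0.0451] [565.1 -31.1] [192.7 236. ] 18.7
deck 2508 [ 0.5201 -0.0721  0.0197] [512.9 -51.3] [315.4 251. ] 19.5
gauge 0.008 76 [ 0.5106 -0.3077  0.0162] [ 502.2 -334.2] [71.8 50.9] 78.1
gauge 0.024 76 [ 0.5103 -0.3107  0.0281] [ 507.1 -311.7] [20.3 50. ] 79.0
gauge 0.056 56 [ 0.5078 -0.3134  0.0612] [ 507.4 -312.9] [15.5 30.2] 83.9
top table z -0.0003953503178665276
knob 160 [0.4926 0.0233 0.1263] [492.8  22.6] [24.2 26. ] 89.1
ring 4132 [0.618  0.003  0.1043] [569.7 -30.8] [178.7 238.8] 19.0
hous/ring 4182 [0.6179 0.0029 0.1043] [569.6 -30.7] [178.9 239.7] 18.9
box 1855 [0.4991 0.0197 0.0894] [532.3 -42.2] [142.5 237.4] 18.4
fence/pad 431 [ 0.5444 -0.1068  0.045 ] [531.6 -41.2] [145.  237.3] 17.8
deck 5858 [ 0.5298 -0.074   0.0195] [539.3 -41. ] [249.6 250.1] 18.7
gauge 0.008 72 [ 0.5028 -0.3047  0.0161] [ 502.8 -304.2] [52.5 18.1] 12.6
gauge 0.024 125 [ 0.5024 -0.3087  0.0277] [ 504.8 -311.9] [19.8 49.7] 82.1
gauge 0.056 102 [ 0.5048 -0.3121  0.0614] [ 504.9 -312.8] [12.4 30.1] 80.4
(364, 390, 3) (364, 400, 3)
```

View pics/z0.png

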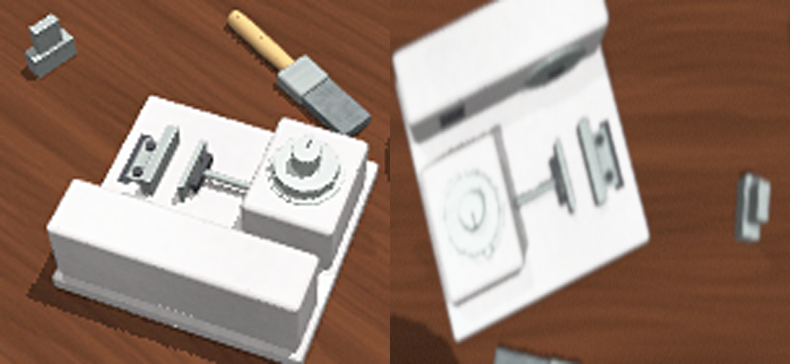

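```bash
cat >> h.py <<'E'
def toS(P,org,yaw):
    c,s=np.cos(yaw),np.sin(yaw); d=P[...,:2]-org
    return np.stack([d[...,0]*c+d[...,1]*s,-d[...,0]*s+d[...,1]*c],-1)*1000
E
python3 - <<'E'
from h import *
for n,(u0,u1,v0,v1) in(("scene",(180,315,190,300)),("top",(225,385,95,255))):
    W=np.load(n+"0.npz")["W"]; S=W[v0:v1,u0:u1].reshape(-1,3); S=S[~np.isnan(S[:,2])]
    yaw=np.radians(19); K=S[(S[:,2]>.123)&(S[:,2]<.131)]; k=np.array(cv2.minEnclosingCircle((K[:,:2]*1000).astype(np.float32))[0])/1000
    org=k-.075*np.array([-np.sin(yaw),np.cos(yaw)])
    L=toS(S,org,yaw); H=L[(abs(S[:,2]-.105)<.0035)&(L[:,0]>70)]
    rc=cv2.minAreaRect(H.astype(np.float32)); print(n,"knob",k.round(4),"housing",np.round(rc,1) if 0 else rc)
    B=L[(abs(S[:,2]-.090)<.003)&(L[:,1]>20)&(L[:,0]<65)]; print("box",B.min(0),B.max(0),cv2.minAreaRect(B.astype(np.float32)))
    for nm,m in(("pad",(L[:,1]>-52)&(L[:,1]<-30)),("fence",(L[:,1]<-62)&(L[:,1]>-110))):
        q=L[m&(abs(S[:,2]-.0457)<.0025)&(abs(L[:,0])<50)]
        if len(q): print(nm,len(q),np.percentile(q,[1,50,99],0).round(1).tolist(),cv2.minAreaRect(q.astype(np.float32)))
    R=L[(abs(S[:,2]-.105)<.003)&(L[:,0]<50)]-[0,75]; print("ring",R.min(0),R.max(0)); rr=np.hypot(*R.T); i=rr>31.3; print("lug ang",np.degrees(np.arctan2(R[i,1],R[i,0])).round(),rr.max())
E
```

```text
scene knob [0.4941 0.0215] housing ((115.50547790527344, 0.13350677490234375), (238.570068359375, 60.727630615234375), 89.88037109375)
box [-53.61436753  31.62680487] [ 57.13401665 119.55963908] ((1.7503890991210938, 75.58216094970703), (110.74087524414062, 87.91700744628906), 0.026968391612172127)
pad 47 [[-29.8, -44.9], [5.5, -41.6], [29.8, -31.4]] ((0.0213623046875, -38.08989715576172), (60.034828186035156, 13.964125633239746), 0.8864195346832275)
fence 94 [[-34.5, -83.0], [-0.1, -76.2], [33.8, -70.0]] ((-0.4491233825683594, -76.47079467773438), (68.98124694824219, 13.253007888793945), 0.3051021695137024)
ring [-34.78499381 -29.40573679] [32.350712   30.36435705]
lug ang [-164. -168. -172. -160. -172.  -47.   73.   50.   -3.   15.] 35.154054602898235
top knob [0.4932 0.0228] housing ((113.9231185913086, -0.498291015625), (237.90219116210938, 58.9732666015625), 89.7560806274414)
box [-54.02969028  30.91795373] [ 53.45493614 118.79555477] ((-0.20025634765625, 74.78925323486328), (87.74546813964844, 107.35890197753906), 89.71955871582031)
pad 75 [[-29.6, -45.1], [0.9, -41.3], [28.4, -37.6]] ((-0.6459236145019531, -39.77117156982422), (10.308226585388184, 59.566436767578125), 88.70169067382812)
fence 180 [[-35.2, -82.5], [-1.3, -76.2], [33.3, -70.5]] ((-0.9334793090820312, -76.49176788330078), (12.343181610107422, 69.72660064697266), 89.55857849121094)
ring [-32.72589599 -29.62712409] [29.70251628 29.86340053]
lug ang [-161. -163. -160. -173. -170. -167.] 34.37000875609899
```

arm_command(
  series=[
    [-0.038,-0.032,0,0,0,-0.025,100],
    [-0.038,-0.032,0,0,0,-0.025,100],
    [-0.038,-0.032,0,0,0,-0.025,100],
    [-0.038,-0.032,0,0,0,-0.025,100],
    [-0.038,-0.032,0,0,0,-0.025,100],
    [-0.038,-0.032,0,0,0,-0.025,100],
    [-0.038,-0.032,0,0,0,-0.025,100],
    [-0.038,-0.032,0,0,0,-0.025,100],
  ],
  force=40,
)

```text
time_s: 1.1
tcp_pos: [0.4454, 0.2539, 0.2312]
tool_rot: [-0.0, 0.081, 0.997, -0.0]
wrist_force: [1.7, 0.7, -0.3]
finger_gap: 1.003
grasp_force: 0.0
```

```bash
cat >> h.py <<'E'
from scipy.spatial.transform import Rotation as Ro
def go(x,y,z,psi):
    "print the tool-frame shift (mm) to x,y,z and the turn about tool z (rad) to closing line psi (deg)"
    o=r.get_obs(); w,a,b,c=o["tool_rot"]; M=Ro.from_quat([a,b,c,w]).as_matrix()
    p=np.degrees(np.arctan2(M[1,1],M[0,1]))
    T=Ro.from_euler("z",psi-90,degrees=True).as_matrix()@np.diag([-1,1,-1.])
    print("t",round(o["time_s"],2),"tcp",o["tcp_pos"].round(4),"psi",round(p,1),"q7",o["q"][6].round(2),"F",o["wrist_force"].round(1),"T",o["torque"].round(2),"grip",round(o["finger_gap"],3),o["grasp_force"])
    print("shift",(M.T@(np.array([x,y,z])-o["tcp_pos"])*1000).round(1),"rotvec",Ro.from_matrix(M.T@T).as_rotvec().round(4))
E
python3 -c "
from h import *
go(.506,-.3123,.231,80.7)"
```

```text
t 1.1 tcp [0.4454 0.2539 0.2312] psi 80.7 q7 0.78 F [ 1.7  0.7 -0.3] T [ 0.01 -0.03  0.08] grip 1.003 0.0
shift [-1.517e+02 -5.489e+02  3.000e-01] rotvec [-0.0001 -0.0001 -0.0006]
```

arm_command(
  series=[
    [-0.016,-0.058,0,0,0,0,100],
    [-0.016,-0.058,0,0,0,0,100],
    [-0.016,-0.058,0,0,0,0,100],
    [-0.016,-0.058,0,0,0,0,100],
    [-0.016,-0.058,0,0,0,0,100],
    [-0.016,-0.058,0,0,0,0,100],
    [-0.016,-0.058,0,0,0,0,100],
    [-0.016,-0.058,0,0,0,0,100],
  ],
)

```text
time_s: 2.1
tcp_pos: [0.4952, -0.2251, 0.2312]
tool_rot: [-0.0, 0.082, 0.997, 0.0]
wrist_force: [0.9, 0.4, -0.5]
finger_gap: 1.001
grasp_force: 0.0
```

```bash
python3 -c "
from h import *
go(.506,-.3123,.034,80.7)"
```

```text
t 2.1 tcp [ 0.4952 -0.2251  0.2312] psi 80.6 q7 1.82 F [ 0.9  0.4 -0.5] T [-0.01 -0.07 -0.01] grip 1.001 0.0
shift [-24.9 -84.3 197.2] rotvec [ 0.0001 -0.0001 -0.0012]
```

arm_command(
  series=[
    [-0.0125,-0.042,0,0,0,0,60],
    [-0.0125,-0.042,0,0,0,0,60],
    [0,0,0.035,0,0,0,60],
    [0,0,0.035,0,0,0,60],
    [0,0,0.035,0,0,0,60],
    [0,0,0.035,0,0,0,60],
    [0,0,0,0,0,0,60],
    [0,0,0,0,0,0,60],
  ],
)

```text
time_s: 3.1
tcp_pos: [0.5066, -0.3106, 0.0924]
tool_rot: [0.0, 0.082, 0.997, -0.0]
wrist_force: [-1.2, 0.1, 0.2]
finger_gap: 0.601
grasp_force: 0.0
```

```bash
python3 -c "
from h import *
go(.506,-.3123,.034,80.7)"
```

```text
t 3.1 tcp [ 0.5066 -0.3106  0.0924] psi 80.6 q7 2.0 F [-1.2  0.1  0.2] T [ 0.   -0.    0.03] grip 0.601 0.0
shift [ 0.4 -1.8 58.4] rotvec [-0.0004  0.0009 -0.0017]
```

arm_command(
  series=[
    [0,-0.0018,0.02,0,0,-0.0017,60],
    [0,0,0.02,0,0,0,60],
    [0,0,0.018,0,0,0,60],
    [0,0,0,0,0,0,0],
    [0,0,0,0,0,0,0],
    [0,0,0,0,0,0,0],
    [0,0,0,0,0,0,0],
    [0,0,0,0,0,0,0],
  ],
)

```text
time_s: 4.1
tcp_pos: [0.5061, -0.3121, 0.0336]
tool_rot: [0.0, 0.081, 0.997, -0.0]
wrist_force: [0.3, -0.6, 0.5]
finger_gap: 0.137
grasp_force: 44.2
```

```bash
python3 -c "
from h import *
go(.506,-.3123,.134,80.7)"
```

```text
t 4.1 tcp [ 0.5061 -0.3121  0.0336] psi 80.7 q7 2.02 F [ 0.3 -0.6  0.5] T [ 0.08  0.   -0.  ] grip 0.137 44.24619913101196
shift [   0.    -0.3 -100.4] rotvec [-0.0002  0.0004  0.0002]
```

arm_command(
  series=[
    [0,0,-0.03,0,0,0,0],
    [0,0,-0.03,0,0,0,0],
    [0,0,-0.03,0,0,0,0],
    [0,0,-0.01,0,0,-0.1,0],
    [0,0,0,0,0,-0.13,0],
    [0,0,0,0,0,-0.13,0],
    [0,0,0,0,0,-0.131,0],
    [0,0,0,0,0,0,0],
  ],
)

```text
time_s: 5.1
tcp_pos: [0.5058, -0.3121, 0.1334]
tool_rot: [0.0, -0.163, 0.987, 0.0]
wrist_force: [-0.6, -0.2, -1.9]
finger_gap: 0.132
grasp_force: 44.0
```

```bash
python3 -c "
from h import *
go(.5364,-.1033,.134,108.85)"
```

```text
t 5.1 tcp [ 0.5058 -0.3121  0.1334] psi 108.8 q7 2.39 F [-0.6 -0.2 -1.9] T [-0.05 -0.03  0.02] grip 0.132 44.00189459323883
shift [-96.2 187.9  -0.6] rotvec [ 0.0001  0.0002 -0.001 ]
```

arm_command(
  series=[
    [-0.019,0.037,0,0,0,0,0],
    [-0.019,0.037,0,0,0,0,0],
    [-0.019,0.037,0,0,0,0,0],
    [-0.019,0.037,0,0,0,0,0],
    [-0.02,0.04,0,0,0,-0.001,0],
    [0,0,0.02,0,0,0,0],
    [0,0,0.02,0,0,0,0],
    [0,0,0,0,0,0,0],
  ],
)

```text
time_s: 6.1
tcp_pos: [0.5353, -0.1029, 0.0924]
tool_rot: [-0.001, -0.163, 0.987, 0.0]
wrist_force: [-0.4, -0.0, -0.6]
finger_gap: 0.134
grasp_force: 43.9
```

```bash
python3 - <<'E'
from h import *
go(.5364,-.1033,.054,108.85)
for n in("scene","top"):
    c,R,t=cam(n); W=cloud(c,R,t); cv2.imwrite(f"pics/{n}1.png",c["img"])
    L=toS(W,np.array([.5178,-.0488]),np.radians(18.85)); z=W[...,2]*1000
    for nm,m in (("foot z60-66",(z>60)&(z<90)&(abs(L[...,0])<30)&(L[...,1]>-72)&(L[...,1]<-42)),):
        q=np.c_[L[m],z[m]]; print(n,nm,len(q),np.percentile(q,[1,50,99],0).round(1).tolist() if len(q) else 0)
s=cv2.imread("pics/scene1.png");t=cv2.imread("pics/top1.png")
cv2.imwrite("pics/z1.png",np.hstack([cv2.resize(s[150:290,170:310],(400,400)),cv2.resize(t[110:250,250:390],(400,400))]))
E
```

```text
t 6.1 tcp [ 0.5353 -0.1029  0.0924] psi 108.8 q7 2.02 F [-0.4 -0.  -0.6] T [ 0.01 -0.02  0.01] grip 0.134 43.913360238075256
shift [-1.  -0.8 38.4] rotvec [ 0.0008 -0.0021 -0.0017]
scene foot z60-66 122 [[-21.7, -67.5, 61.2], [18.0, -52.1, 78.4], [25.8, -47.2, 89.7]]
top foot z60-66 55 [[-26.3, -55.9, 62.2], [-19.7, -47.8, 84.5], [-6.2, -46.4, 89.5]]
```

View pics/z1.png

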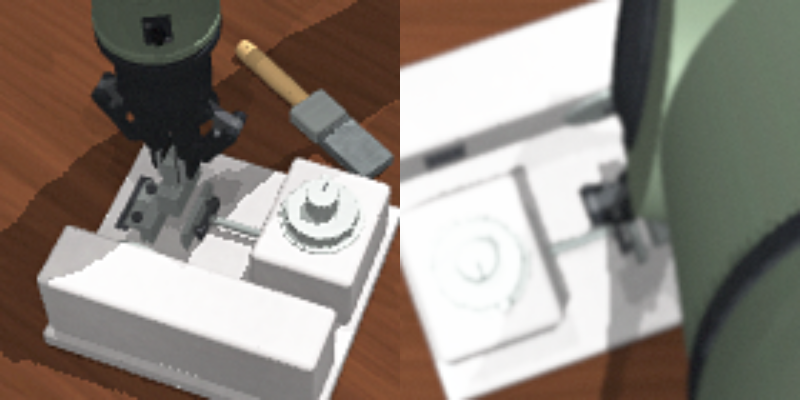

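The gauge hangs upright between pad and fence (left half, 170,205). Its foot measures y -67.5 to -47.2 against the slot's -70.3 to -45, so I go down.

arm_command(
  series=[
    [-0.001,-0.0006,0.012,0,-0.001,-0.0017,0],
    [0,0,0.012,0,0,0,0],
    [0,0,0.008,0,0,0,0],
    [0,0,0.003,0,0,0,0],
    [0,0,0.0015,0,0,0,0],
    [0,0,0.0007,0,0,0,0],
    [0,0,0,0,0,0,0],
  ],
)

```text
time_s: 7.08
tcp_pos: [0.5373, -0.1033, 0.0563]
tool_rot: [0.001, -0.165, 0.986, 0.0]
wrist_force: [0.6, -0.3, -1.7]
finger_gap: 0.131
grasp_force: 44.0
```

```bash
python3 -c "
from h import *
go(.5364,-.1033,.0536,108.85)"
```

```text
t 7.08 tcp [ 0.5373 -0.1033  0.0563] psi 109.0 q7 2.03 F [ 0.6 -0.3 -1.7] T [0.03 0.03 0.03] grip 0.131 44.00717496871948
shift [0.9 0.3 2.7] rotvec [-0.0001  0.0013  0.0026]
```

arm_command(
  series=[
    [0,0,0.001,0,0,0,0],
    [0,0,0.001,0,0,0,0],
    [0,0,0.0007,0,0,0,0],
    [0,0,0,0,0,0,0],
  ],
)

```text
time_s: 7.58
tcp_pos: [0.5373, -0.1033, 0.0535]
tool_rot: [0.001, -0.165, 0.986, 0.0]
wrist_force: [-0.2, -0.2, 2.1]
finger_gap: 0.131
grasp_force: 44.6
```

```bash
python3 -c "
from h import *
go(.5364,-.1033,.0536,108.85)"
```

```text
t 7.58 tcp [ 0.5373 -0.1033  0.0535] psi 109.0 q7 2.03 F [-0.2 -0.2  2.1] T [ 0.07  0.19 -0.02] grip 0.131 44.61007833480835
shift [ 0.9  0.3 -0.1] rotvec [-0.      0.0012  0.0025]
```

Contact felt (Fz went from -1.7 to +2.1). I release and lift.

arm_command(
  series=[
    [0,0,0,0,0,0,45],
    [0,0,0,0,0,0,45],
    [0,0,0,0,0,0,45],
    [0,0,-0.01,0,0,0,45],
    [0,0,-0.03,0,0,0,45],
    [0,0,-0.045,0,0,0,60],
    [0,0,-0.045,0,0,0,60],
    [0,0,0,0,0,0,60],
  ],
)

```text
time_s: 8.57
tcp_pos: [0.5387, -0.1036, 0.1872]
tool_rot: [0.003, -0.165, 0.986, -0.001]
wrist_force: [-0.1, 0.3, -1.2]
finger_gap: 0.598
grasp_force: 0.0
```

```bash
python3 -c "
from h import *
go(.4936,.0222,.182,108.85)"
```

```text
t 8.57 tcp [ 0.5387 -0.1036  0.1872] psi 109.0 q7 2.02 F [-0.1  0.3 -1.2] T [ 0.03 -0.02  0.03] grip 0.598 0.0
shift [  1.7 133.6   4.9] rotvec [-0.0024  0.0064  0.0024]
```

arm_command(
  series=[
    [0.0006,0.033,0,-0.0024,0.0064,0.0024,55],
    [0.0006,0.033,0,0,0,0,55],
    [0.0005,0.033,0,0,0,0,55],
    [0,0.0345,0,0,0,0,55],
    [0,0,0,0,0,0,55],
    [0,0,0,0,0,0,55],
  ],
)

```text
time_s: 9.32
tcp_pos: [0.4923, 0.0219, 0.1836]
tool_rot: [-0.003, -0.164, 0.986, 0.001]
wrist_force: [-0.6, 0.3, 0.4]
finger_gap: 0.553
grasp_force: 0.0
```

```bash
python3 - <<'E'
from h import *
go(.4936,.0222,.110,108.85)
for n in("scene","top"):
    c,R,t=cam(n); W=cloud(c,R,t); cv2.imwrite(f"pics/{n}2.png",c["img"])
    L=toS(W,np.array([.5178,-.0488]),np.radians(18.85)); z=W[...,2]*1000
    for nm,a,b in (("tab",76,85),("foot",46.8,51)):
        m=(z>a)&(z<b)&(abs(L[...,0])<40)&(L[...,1]>-90)&(L[...,1]<-25)
        q=np.c_[L[m],z[m]]
        if len(q)>4: print(n,nm,len(q),np.percentile(q,[1,50,99],0).round(1).tolist(),cv2.minAreaRect(q[:,:2].astype(np.float32)))
s=cv2.imread("pics/scene2.png");t=cv2.imread("pics/top2.png")
cv2.imwrite("pics/z2.png",np.hstack([cv2.resize(s[150:290,170:310],(400,400)),cv2.resize(t[110:250,250:390],(400,400))]))
E
```

```text
t 9.32 tcp [0.4923 0.0219 0.1836] psi 108.9 q7 1.76 F [-0.6  0.3  0.4] T [-0.04  0.   -0.04] grip 0.553 0.0
shift [-1.7 -0.3 73.6] rotvec [ 0.0021 -0.0056  0.0001]
scene tab 54 [[-13.1, -65.2, 76.4], [-0.7, -59.1, 81.5], [17.3, -52.5, 84.7]] ((1.797377586364746, -59.003082275390625), (12.994959831237793, 31.10492515563965), 89.35924530029297)
scene foot 95 [[-28.6, -82.5, 46.9], [10.9, -56.6, 48.1], [32.0, -40.5, 50.7]] ((0.04901885986328125, -61.576499938964844), (66.2632827758789, 42.38187789916992), 0.7474972009658813)
```

View pics/z2.png

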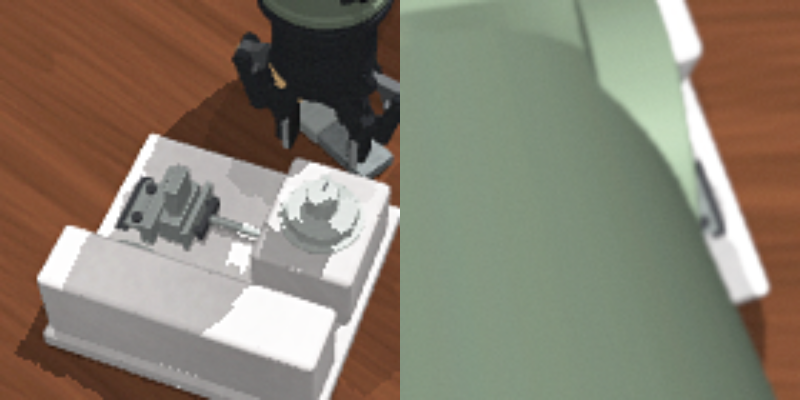

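The left half shows the gauge standing upright and free in the slot (178,200), tab top at 82 mm as it should be. Next I go down over the knob.

arm_command(
  series=[
    [-0.0014,-0.0003,0.015,0.0021,-0.0056,0,55],
    [0,0,0.02,0,0,0,55],
    [0,0,0.02,0,0,0,55],
    [0,0,0.013,0,0,0,55],
    [0,0,0,0,0,0,55],
    [0,0,0,0,0,0,55],
  ],
)

```text
time_s: 10.18
tcp_pos: [0.494, 0.0224, 0.1162]
tool_rot: [0.0, -0.164, 0.987, 0.0]
wrist_force: [0.1, -0.3, 0.2]
finger_gap: 0.553
grasp_force: 0.0
```

```bash
python3 - <<'E'
from h import *
go(.4936,.0222,.110,108.85)
go(.4936,.0222,.110,108.85)
E
```

```text
t 10.18 tcp [0.494  0.0224 0.1162] psi 108.8 q7 1.76 F [ 0.1 -0.3  0.2] T [-0.06 -0.02  0.05] grip 0.553 0.0
shift [ 0.4 -0.1  6.2] rotvec [ 0.0001  0.0008 -0.0002]
t 10.18 tcp [0.494  0.0224 0.1162] psi 108.8 q7 1.76 F [ 0.1 -0.3  0.2] T [-0.06 -0.02  0.05] grip 0.553 0.0
shift [ 0.4 -0.1  6.2] rotvec [ 0.0001  0.0008 -0.0002]
```

arm_command(
  series=[
    [0.0003,0,0.003,0,0,0,55],
    [0,0,0.003,0,0,0,40],
    [0,0,0,0,0,0,30],
    [0,0,0,0,0,0,20],
    [0,0,0,0,0,0,20],
    [0,0,0,0,0,0,20],
    [0,0,0,0,0,0,20],
  ],
  force=80,
)

```text
time_s: 11.05
tcp_pos: [0.4933, 0.0224, 0.1098]
tool_rot: [0.0, -0.164, 0.986, 0.0]
wrist_force: [-1.4, -2.1, 5.0]
finger_gap: 0.265
grasp_force: 78.5
```

```bash
python3 - <<'E'
from h import *
go(.4936,.0222,.110,108.85)
for n in("scene",):
    c,R,t=cam(n); cv2.imwrite(f"pics/{n}3.png",c["img"])
    cv2.imwrite("pics/z3.png",cv2.resize(c["img"][160:270,170:330],(800,550),interpolation=cv2.INTER_CUBIC))
E
```

```text
t 11.05 tcp [0.4933 0.0224 0.1098] psi 108.9 q7 1.76 F [-1.4 -2.1  5. ] T [-0.33  0.42  0.01] grip 0.265 78.47134709358215
shift [-0.2 -0.3 -0.2] rotvec [0.0002 0.0002 0.0001]
```

View pics/z3.png

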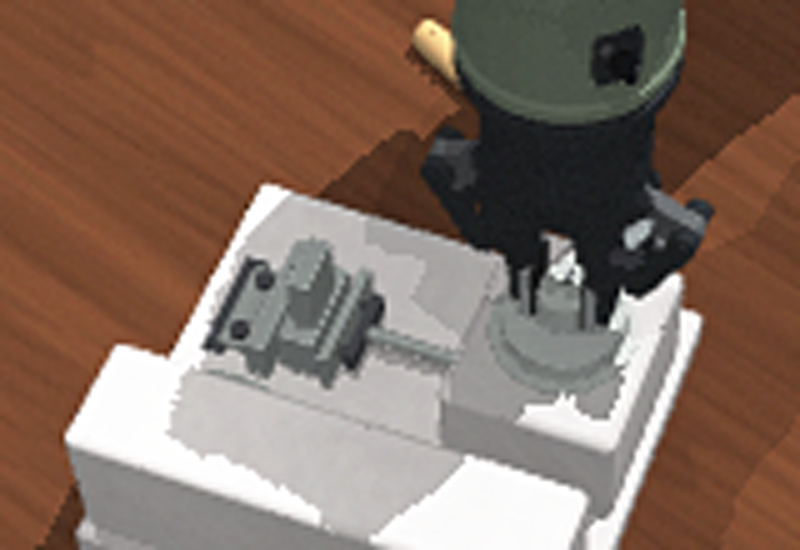

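The fingers hold the knob (550,290) clear above the ring, and the gauge stands in the slot (305,300). I turn a first bit.

arm_command(
  series=[
    [0,0,0,0,0,0.05,20],
    [0,0,0,0,0,0.05,20],
    [0,0,0,0,0,0.05,20],
    [0,0,0,0,0,0.05,20],
    [0,0,0,0,0,0,20],
    [0,0,0,0,0,0,20],
  ],
)

```text
time_s: 11.85
tcp_pos: [0.4934, 0.0224, 0.1098]
tool_rot: [0.0, -0.064, 0.998, 0.0]
wrist_force: [-1.9, -1.2, 4.9]
finger_gap: 0.272
grasp_force: 78.3
```

```bash
cat >> h.py <<'E'
def look(tag):
    go(.4936,.0222,.110,108.85)
    for n in("scene","top"):
        c,R,t=cam(n); W=cloud(c,R,t); cv2.imwrite(f"pics/{n}{tag}.png",c["img"])
        L=toS(W,np.array([.5178,-.0488]),np.radians(18.85)); z=W[...,2]*1000
        for nm,zz,w,y0,y1 in(("tab",82,2.5,-80,-40),("foot",48.3,1.2,-72,-45),("fence",45.5,1.5,-90,-66),("pad",45.5,1.5,-62,-34)):
            m=(abs(z-zz)<w)&(abs(L[...,0])<28)&(L[...,1]>y0)&(L[...,1]<y1)
            q=L[m]
            if len(q)>4: print(n,nm,len(q),"y 3/50/97%",np.percentile(q[:,1],[3,50,97]).round(1),"x",q[:,0].min().round(),q[:,0].max().round())
        m=(abs(z-105)<3)&(L[...,0]<50)&(abs(np.hypot(L[...,0],L[...,1]-75)-33.5)<2)&(L[...,0]<0); q=L[m]
        if len(q): print(n,"lug",np.degrees(np.arctan2(q[:,1]-75,q[:,0])).round())
E
python3 -c "
from h import *
look('4')"
```

```text
t 11.85 tcp [0.4934 0.0224 0.1098] psi 97.4 q7 1.6 F [-1.9 -1.2  4.9] T [-0.36  0.47 -0.12] grip 0.272 78.25775742530823
shift [-0.2 -0.3 -0.2] rotvec [ 0.0002  0.0002 -0.2   ]
scene tab 45 y 3/50/97% [-65.1 -59.2 -53.1] x -15.0 16.0
scene foot 34 y 3/50/97% [-70.6 -51.4 -45.7] x -21.0 27.0
scene fence 36 y 3/50/97% [-83.1 -79.3 -72.5] x -28.0 26.0
scene pad 46 y 3/50/97% [-56.7 -48.9 -41.7] x -28.0 27.0
scene lug [-158.]
top tab 83 y 3/50/97% [-62.7 -57.3 -51.6] x -15.0 14.0
top foot 35 y 3/50/97% [-71.8 -61.1 -50.9] x -25.0 24.0
top fence 112 y 3/50/97% [-81.1 -75.4 -69.8] x -28.0 28.0
top pad 15 y 3/50/97% [-59.8 -55.2 -51.4] x -24.0 -11.0
```

arm_command(
  series=[
    [0,0,0,0,0,0.03,20],
    [0,0,0,0,0,0.03,20],
    [0,0,0,0,0,0.03,20],
    [0,0,0,0,0,0.03,20],
    [0,0,0,0,0,0.03,20],
  ],
)

```text
time_s: 12.58
tcp_pos: [0.4934, 0.0224, 0.1098]
tool_rot: [0.0, 0.011, 1.0, 0.0]
wrist_force: [-2.0, -1.0, 7.1]
finger_gap: 0.268
grasp_force: 78.3
```

```bash
python3 -c "
from h import *
go(.4936,.0222,.110,108.85)"
```

```text
t 12.57 tcp [0.4934 0.0224 0.1098] psi 88.8 q7 1.49 F [-2.  -1.   7.1] T [-0.38  0.39  0.19] grip 0.268 78.26010704040527
shift [-0.2 -0.2 -0.2] rotvec [ 2.000e-04  2.000e-04 -3.506e-01]
```

arm_command(
  series=[
    [0,0,0,0,0,0.03,20],
    [0,0,0,0,0,0.03,20],
    [0,0,0,0,0,0.03,20],
  ],
)

```text
time_s: 12.95
tcp_pos: [0.4933, 0.0224, 0.1098]
tool_rot: [0.0, 0.056, 0.998, 0.0]
wrist_force: [-2.4, -1.4, 6.1]
finger_gap: 0.27
grasp_force: 78.3
```

```bash
python3 -c "
from h import *
go(.4936,.0222,.110,108.85);look('5')"
```

```text
t 12.95 tcp [0.4933 0.0224 0.1098] psi 83.6 q7 1.42 F [-2.4 -1.4  6.1] T [-0.34  0.37  0.2 ] grip 0.27 78.25302958488464
shift [-0.3 -0.2 -0.2] rotvec [ 2.000e-04  2.000e-04 -4.406e-01]
t 12.95 tcp [0.4933 0.0224 0.1098] psi 83.6 q7 1.42 F [-2.4 -1.4  6.1] T [-0.34  0.37  0.2 ] grip 0.27 78.25302958488464
shift [-0.3 -0.2 -0.2] rotvec [ 2.000e-04  2.000e-04 -4.406e-01]
scene tab 47 y 3/50/97% [-65.7 -58.9 -53.9] x -15.0 17.0
scene foot 39 y 3/50/97% [-68.1 -52.9 -45.8] x -24.0 27.0
scene fence 32 y 3/50/97% [-83.1 -77.4 -66.4] x -26.0 26.0
scene pad 40 y 3/50/97% [-56.9 -48.6 -43.4] x -27.0 27.0
top tab 84 y 3/50/97% [-64.2 -58.6 -52.5] x -15.0 15.0
top foot 62 y 3/50/97% [-70.6 -54.9 -48.5] x -24.0 24.0
top fence 102 y 3/50/97% [-81.7 -76.3 -70. ] x -28.0 28.0
top pad 49 y 3/50/97% [-61.  -49.8 -43.2] x -26.0 25.0
```

arm_command(
  series=[
    [0,0,0,0,0,0.02,20],
    [0,0,0,0,0,0.02,20],
    [0,0,0,0,0,0.02,20],
  ],
)

```text
time_s: 13.42
tcp_pos: [0.4933, 0.0224, 0.1098]
tool_rot: [0.0, 0.086, 0.996, 0.0]
wrist_force: [-2.3, -1.1, 5.8]
finger_gap: 0.269
grasp_force: 78.3
```

```bash
python3 -c "
from h import *
go(.4936,.0222,.110,108.85)"
```

```text
t 13.43 tcp [0.4933 0.0224 0.1098] psi 80.2 q7 1.37 F [-2.3 -1.1  5.8] T [-0.35  0.45  0.19] grip 0.269 78.27528834342957
shift [-0.3 -0.2 -0.2] rotvec [ 2.000e-04  2.000e-04 -5.002e-01]
```

arm_command(
  series=[
    [0,0,0,0,0,0.02,20],
    [0,0,0,0,0,0.02,20],
  ],
)

```text
time_s: 13.68
tcp_pos: [0.4933, 0.0224, 0.1098]
tool_rot: [0.0, 0.105, 0.994, 0.0]
wrist_force: [-3.0, -0.7, 5.3]
finger_gap: 0.267
grasp_force: 78.3
```

```bash
python3 -c "
from h import *
look('6')"
```

```text
t 13.68 tcp [0.4933 0.0224 0.1098] psi 77.9 q7 1.34 F [-3.  -0.7  5.3] T [-0.31  0.44  0.22] grip 0.267 78.26966643333435
shift [-0.3 -0.2 -0.2] rotvec [ 3.000e-04  1.000e-04 -5.403e-01]
scene tab 45 y 3/50/97% [-66.4 -60.8 -55.1] x -14.0 16.0
scene foot 38 y 3/50/97% [-70.4 -55.1 -45.5] x -27.0 27.0
scene fence 32 y 3/50/97% [-83.5 -79.1 -71.2] x -27.0 27.0
scene pad 46 y 3/50/97% [-57.8 -49.7 -44.2] x -27.0 27.0
scene lug [-110.]
top tab 86 y 3/50/97% [-64.9 -59.6 -53.9] x -15.0 15.0
top foot 61 y 3/50/97% [-71.  -55.6 -47.6] x -27.0 25.0
top fence 94 y 3/50/97% [-81.6 -77.2 -70.6] x -28.0 28.0
top pad 67 y 3/50/97% [-58.7 -49.1 -43.7] x -28.0 24.0
```

arm_command(
  series=[
    [0,0,0,0,0,0.02,20],
    [0,0,0,0,0,0.02,20],
  ],
)

```text
time_s: 14.02
tcp_pos: [0.4933, 0.0225, 0.1098]
tool_rot: [0.0, 0.125, 0.992, 0.0]
wrist_force: [-2.3, -1.7, 6.5]
finger_gap: 0.271
grasp_force: 78.3
```

```bash
python3 -c "
from h import *
go(.4936,.0222,.110,108.85)"
```

```text
t 14.03 tcp [0.4933 0.0225 0.1098] psi 75.6 q7 1.31 F [-2.3 -1.7  6.5] T [-0.35  0.42  0.18] grip 0.271 78.27867865562439
shift [-0.3 -0.2 -0.2] rotvec [ 3.000e-04  2.000e-04 -5.802e-01]
```

arm_command(
  series=[
    [0,0,0,0,0,0.02,20],
    [0,0,0,0,0,0.02,20],
  ],
)

```text
time_s: 14.28
tcp_pos: [0.4933, 0.0225, 0.1098]
tool_rot: [0.0, 0.145, 0.989, 0.0]
wrist_force: [-2.0, -1.5, 6.4]
finger_gap: 0.267
grasp_force: 78.3
```

```bash
python3 -c "
from h import *
look('7')"
```

```text
t 14.28 tcp [0.4933 0.0225 0.1098] psi 73.3 q7 1.28 F [-2.  -1.5  6.4] T [-0.28  0.43  0.26] grip 0.267 78.28734397888184
shift [-0.3 -0.2 -0.2] rotvec [ 3.000e-04  1.000e-04 -6.202e-01]
scene tab 41 y 3/50/97% [-67.6 -60.3 -55.1] x -13.0 17.0
scene foot 42 y 3/50/97% [-68.4 -53.8 -46.9] x -27.0 27.0
scene fence 28 y 3/50/97% [-83.4 -78.4 -72. ] x -26.0 27.0
scene pad 41 y 3/50/97% [-60.2 -49.8 -45.6] x -27.0 28.0
scene lug [-109.]
top tab 86 y 3/50/97% [-65.3 -59.6 -54.1] x -15.0 15.0
top foot 55 y 3/50/97% [-69.5 -52.9 -46.7] x -25.0 23.0
top fence 99 y 3/50/97% [-81.6 -76.3 -67.1] x -28.0 28.0
top pad 79 y 3/50/97% [-61.1 -49.7 -43.8] x -27.0 24.0
```

arm_command(
  series=[
    [0,0,0,0,0,0.02,20],
    [0,0,0,0,0,0.02,20],
  ],
)

```text
time_s: 14.62
tcp_pos: [0.4933, 0.0224, 0.1098]
tool_rot: [0.0, 0.165, 0.986, 0.0]
wrist_force: [-2.4, -1.3, 6.3]
finger_gap: 0.267
grasp_force: 78.3
```

```bash
python3 -c "
from h import *
go(.4936,.0222,.110,108.85)"
```

```text
t 14.62 tcp [0.4933 0.0224 0.1098] psi 71.0 q7 1.25 F [-2.4 -1.3  6.3] T [-0.29  0.44  0.25] grip 0.267 78.28683972358704
shift [-0.3 -0.1 -0.2] rotvec [ 3.000e-04  2.000e-04 -6.602e-01]
```

arm_command(
  series=[
    [0,0,0,0,0,0.02,20],
    [0,0,0,0,0,0.02,20],
  ],
)

```text
time_s: 14.88
tcp_pos: [0.4933, 0.0224, 0.1098]
tool_rot: [0.0, 0.185, 0.983, 0.0]
wrist_force: [-2.0, -1.3, 6.3]
finger_gap: 0.27
grasp_force: 78.3
```

```bash
python3 -c "
from h import *
look('8')"
```

```text
t 14.88 tcp [0.4933 0.0224 0.1098] psi 68.7 q7 1.22 F [-2.  -1.3  6.3] T [-0.34  0.42  0.3 ] grip 0.27 78.2887601852417
shift [-0.3 -0.1 -0.2] rotvec [ 3.000e-04  1.000e-04 -7.002e-01]
scene tab 46 y 3/50/97% [-67.4 -61.6 -55.3] x -15.0 17.0
scene foot 44 y 3/50/97% [-70.5 -54.  -45.8] x -24.0 27.0
scene fence 29 y 3/50/97% [-83.4 -78.2 -72.1] x -19.0 27.0
scene pad 36 y 3/50/97% [-59.5 -50.6 -45.6] x -25.0 27.0
top tab 83 y 3/50/97% [-65.1 -59.6 -53.9] x -15.0 15.0
top foot 54 y 3/50/97% [-69.2 -54.9 -47.4] x -25.0 23.0
top fence 103 y 3/50/97% [-81.5 -76.7 -67.8] x -28.0 28.0
top pad 78 y 3/50/97% [-60.5 -49.8 -44.2] x -27.0 24.0
```

Readings: torque was about 0.195 Nm up to 0.58 rad and has risen to 0.30 at 0.70. The gauge stopped sliding at about 0.55, so the hold is about 10–11 N. I release and lift.

arm_command(
  series=[
    [0,0,0,0,0,0,20],
    [0,0,0,0,0,0,55],
    [0,0,0,0,0,0,55],
    [0,0,0,0,0,0,55],
    [0,0,-0.01,0,0,0,55],
    [0,0,-0.03,0,0,0,55],
    [0,0,-0.04,0,0,0,55],
    [0,0,-0.04,0,0,0,55],
  ],
)

```text
time_s: 15.98
tcp_pos: [0.4932, 0.0224, 0.2315]
tool_rot: [0.0, 0.184, 0.983, 0.0]
wrist_force: [-0.2, -0.2, 0.5]
finger_gap: 0.551
grasp_force: 0.0
```

```bash
python3 -c "
from h import *
go(.45,.3,.23,80)"
```

```text
t 15.97 tcp [0.4932 0.0224 0.2315] psi 68.7 q7 1.16 F [-0.2 -0.2  0.5] T [ 0.05  0.05 -0.02] grip 0.551 0.0
shift [140.9 243.1   1.6] rotvec [ 0.0004  0.0003 -0.1965]
```

arm_command(
  series=[
    [0.024,0.04,0,0,0,0,55],
    [0.024,0.04,0,0,0,0,55],
    [0.024,0.04,0,0,0,0,55],
    [0.024,0.04,0,0,0,0,55],
    [0.024,0.04,0,0,0,0,55],
    [0.024,0.04,0,0,0,0,55],
    [0,0,0,0,0,0,55],
    [0,0,0,0,0,0,55],
  ],
)

```text
time_s: 16.98
tcp_pos: [0.4462, 0.2978, 0.2301]
tool_rot: [0.0, 0.184, 0.983, 0.0]
wrist_force: [-0.1, 0.3, 0.2]
finger_gap: 0.546
grasp_force: 0.0
```

```bash
python3 - <<'E'
from h import *
look('9')
d=np.load("top0.npz")["W"]
s=cv2.imread("pics/scene9.png");t=cv2.imread("pics/top9.png");t0=cv2.imread("pics/top0.png")
f=lambda a:cv2.resize(a,(400,400),interpolation=cv2.INTER_CUBIC)
cv2.imwrite("pics/z9.png",np.hstack([f(s[190:270,195:315]),f(t[140:250,245:385])]))
b=lambda a:cv2.resize(a[165:240,240:315],(400,400),interpolation=cv2.INTER_CUBIC)
cv2.imwrite("pics/z10.png",np.hstack([b(t0),b(t)]))
E
```

```text
t 16.98 tcp [0.4462 0.2978 0.2301] psi 68.7 q7 0.59 F [-0.1  0.3  0.2] T [-0.02 -0.03 -0.04] grip 0.546 0.0
shift [-144.1 -239.6  120.1] rotvec [ 0.e+00  3.e-04 -7.e-01]
scene tab 46 y 3/50/97% [-67.2 -60.6 -55.8] x -16.0 17.0
scene foot 37 y 3/50/97% [-68.9 -55.1 -48. ] x -24.0 26.0
scene fence 30 y 3/50/97% [-83.6 -79.3 -68.3] x -25.0 26.0
scene pad 43 y 3/50/97% [-59.  -50.1 -45.4] x -27.0 26.0
scene lug [-158. -166. -158. -167. -136. -140. -109.]
top tab 84 y 3/50/97% [-65.4 -59.5 -53.9] x -15.0 15.0
top foot 61 y 3/50/97% [-69.4 -56.1 -46.3] x -24.0 26.0
top fence 93 y 3/50/97% [-81.6 -76.5 -66.7] x -27.0 27.0
top pad 92 y 3/50/97% [-59.2 -49.4 -44.2] x -27.0 28.0
top lug [ 104. -167. -164. -161. -174. -171. -168. -166. -173. -170.]
```

View pics/z9.png

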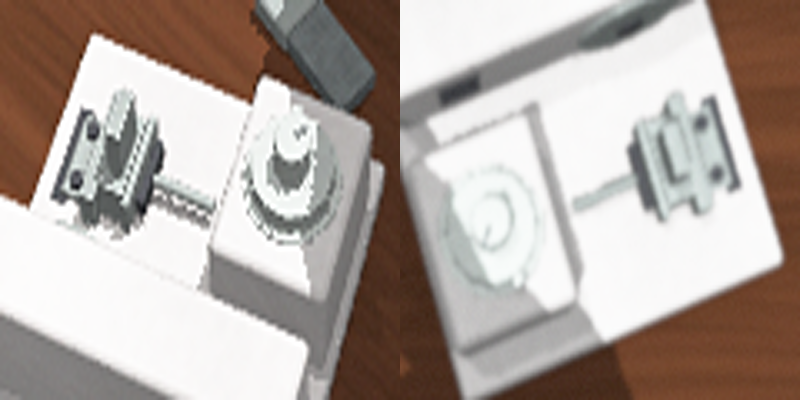

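View pics/z10.png

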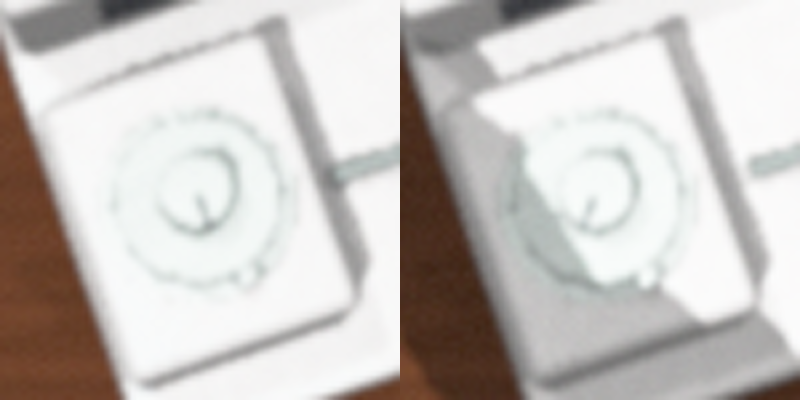

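Views after release: the gauge is nipped between pad and fence (665,155). The ring lug is at the same pixel before and after (248,278). The knob pointer has turned clockwise about 40°, so the grip didn't slip, and the hand is clear.

```bash
python3 -c "
from bench import r
print(r.job_done())"
```

```text
the job is handed in; nothing more can be done
None
```

I handed the job in with the gauge standing in the slot, held against the fence at about 10–11 N (estimated from knob torque and angle) after turning the inner knob 0.70 rad clockwise. The ring lug is where it was, the hand is clear, and I made no contact with the bowl or brush, though I did not re-measure them at the end.

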